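Draw the top cedar board off the pile and lay it in the dish

ROBOT

A 6-joint arm with a two-finger parallel gripper is mounted at the origin on the work surface. World frame = base frame: x ahead of the robot, y to its left, z up, the work surface at z = 0. Lengths are in m, angles in degrees, forces in N, time in s.
With the tool pointing down it reaches from about 0.35 to 0.875 m from the base axis. Payload 4.2 kg.
Tool frame: the origin (TCP) lies on the front face of the gripper's body, between the roots of the fingers; the fingertips stand 70 mm ahead of it and the grasp point (between the pads) lies 51 mm ahead of it; x points along the fingers, y is the direction in which the jaws open and shut, and the axes are right-handed (so a half turn about x gives the same grasp; the last joint's range is limited). The gripper opens to 87 mm and grips with 3 to 60 N. Pads are 19 mm wide; open, the fingers measure 117 mm over their backs; the gripper's body (75 mm by 190 mm) begins 51 mm behind the grasp point.
Start: joints at [84.66, 22.042, 0.453, 0, -68.411, -14.817], TCP at [0.215, 0.587, 0.292] pointing down, gripper open.
Joint ranges: [-179.83, 179.83], [-69.29, 118.12], [-61.27, 80.66], [-181.25, 117.63], [-171.15, -9.14], [-177.46, 177.46]. Speed limits (degrees/s): [159.86, 159.86, 180, 180, 180, 180].

INTERFACE

Orientations are given as a 3x3 rotation matrix whose columns are the frame's x, y, z axes.
In Python, from station import r, viewer, spotter gives the robot as it stands.
- The arm moves only by the tool move_arm, never from a script. Its argument "series" is a list that holds one entry, the list of rows, each a list of 7 numbers: the turn, a rotation vector about the world's x, y, z scaled (see below), then the shift along the world's x, y, z scaled (see below), then the opening, from 0 (shut) to 1 (fully open). A call has 1 to 20 rows; each row shifts and turns the pose as measured when the row begins; what a row does not reach is not made up. The controller multiplies each number of a shift by 60 mm and each number of a turn by 8 degrees. A row lasts 1/8 s, in which the tool goes at most 62.5 mm and 10.7 degrees, less where a joint would pass 70% of its speed; a pose out of reach is approached as far as the arm can. A call with a number of a shift or a turn outside -1 to 1 is refused whole. A call with a gripper value outside its range is refused whole. The fingers move at their own pace and stop on an object; the grip force is fixed at half the most. Time passes only in rows, so rows that do not move let the fingers close. It gives the time, the measured TCP pose, the force and the opening at its end, in the units of the state.
- r.sense(): the state, without advancing time (a new reading comes with each control period).
- viewer.capture(name): name is "side" or "top"; returns (picture, depth): 480x640x3 uint8, red, green, blue; 480x640 float32, m along the optical axis (not along the pixel's ray), 0 where there is no reading.
- viewer.camera_params(name): a dict with "mtx" (3x3 intrinsics, pixels), "dist_coeffs" ([k1, k2, p1, p2, k3] as OpenCV has them; the pictures are not rectified), "pose" (4x4, takes a point from camera to world coordinates). Camera axes: x right, y down, z forward; pixel columns grow to the right and rows downward; lengths in m; the calibration is good to about 2 mm. A picture is of the moment at which its call begins. camera_params takes no time and is no camera call.
- r.finish_job(): hands the job in, once; it reports no verdict.
Trained networks look in the newest picture that a camera, given by its name, has taken for a name from the list of things; names that differ only in an ending like _2 or _b are one class to them, and where a whole thing is asked for, a point or a joint stands for the part that bears it (a point fixed in the world has none). Each returns a list of dicts, best first, with "conf" (0 to 1); they miss things now and then, are a little off and sometimes report something else, mostly with a low value. They report only what shows in the picture. A call takes as long as a camera call. They do not tell look-alikes from the thing itself.
- spotter.find_in(camera, name): "centre" ([column, row] in pixels, amid what is visible of it).
- spotter.trace(camera, name): "mask" (480x640 bool, what is visible of it) and "centre" ([column, row] in pixels, amid what is visible of it).
The state is a dict: "time_s": time; "joints": joint angles; "joint_velocities": joint speeds; "effort": joint torques, N m; "tcp_pos": TCP position; "ee_rot": TCP orientation; "wrist_force": force on the tool from outside, world axes, zero at the start; "moment": the same for the moment, N m; "gripper_width": opening from 0.0 (shut) to 1.0 (fully open).
Only numpy, scipy, OpenCV 4.12 (cv2) and the standard library are available. Lean on these libraries where they do the work, as an engineer would, in place of code of your own. Each camera call takes 0.05 s, during which the arm holds its last target.

TASK

Take the top cedar board off the pile in the white holder: its sides leave no room for fingers, so press lightly on the board and slide it part-way out over the low front lip, then grip the part that sticks out, lift it off and lower it, roughly level, lengthwise into the white dish, letting go only once it is down flat on the two ribs. Do not press hard on the pile or let the board tip or fall off; leave the other boards, the jar, the brush and the clothespins where they are.

Things in the scene. Friction and masses are not known exactly. Their poses are not given: they have to be found in the camera images.
- holder: white plastic holder, fixed, outside 189 (x) by 79 (y) by 54 mm high; origin: centre of underside, z up. Floor 8 mm thick. Side walls 6 mm thick (67 mm clear between) and a back wall at +x, all 54 mm high. Its front is its own -x end (roughly towards the robot), with only a low lip; lip and side walls end at x = -94.5 mm
- top_board: top one of three loose flat cedar boards, mid brown, 170 (x) by 60 (y) by 14 mm, 60 to 120 g; origin: centre of underside, at the start centred in the holder 36 mm above its underside. Sanded smooth, it slides on the board below before a fingertip slips on it: one pressed on it with 5 to 15 N drags it along. Drawn out more than about 80 mm it tips over the front; at 60 to 70 mm it stays level
- middle_board: dark loose cedar board of the same size below the top one, origin at the centre of its underside (22 mm above the holder's underside)
- bottom_board: mid brown loose cedar board of the same size on the holder's floor, origin at the centre of its underside
- dish: white ceramic dish, fixed, outside 222 (x) by 144 (y) mm, rim 22 mm high, 6 mm thick; origin: centre of underside. Floor top at 6 mm; two ribs at x = -45 and +45 mm, each 10 mm (x) by 40 mm (y, centred), tops at 14 mm: the board lies on these, its length along the dish's x, either way round, its underside at 14 mm
- jar: clear glass jar with aluminium twist cap, radius 38 mm, 110 mm high, loose, origin at the centre of its underside; leave alone
- brush: orange plastic stain brush with white bristles, about 160 mm long (x), 40 mm wide, 34 mm high, lying on its side on the shelf beyond the holder and dish, loose; origin near its middle on the underside; leave alone
- clothespin_a: loose wooden spring clothespin 76 mm long (x), 14 mm wide, 12 mm high, lying between holder and dish; origin at the centre of its underside; leave alone
- clothespin_b: loose wooden clothespin of the same size, nearer the robot; leave alone
- holder_lip (a point): middle of the front lip's top edge, 32 mm above the shelf, 91.5 mm in front of the holder's centre. The lip, 6 mm thick, holds the two lower boards back; the top board's underside clears it by 4 mm
- board_face (a point): centre of the top board's upper face, 50 mm above the shelf at the start, 4 mm below the holder's wall tops. Soft wood on rigid support: more than 45 N on it marks the pile
Not all that is in view belongs to the job. What is shaped like the top_board but red is not meant. Of the things that look like the holder, take the one that is farthest to the robot's right at the start.

How it is judged (in metres and radians):
On the way, in this order (a step that is already met when the one before it is completed fails the run):
1. the top board is slid out over the front lip by more than 40 mm, still lying on the pile (x of top_board in the frame of holder below -0.04 m and z of top_board in the frame of holder below 0.041 m and angle between top_board's own z axis and vertical below 0.06 rad), for 0.1 s.
2. the top board is held by the fingers, lifted more than 25 mm off the pile (z of top_board in the frame of holder above 0.061 m and contact force between the fingers and top_board above 1 N), for 0.1 s.
3. the board, still held, is down in the dish (underside centre under 26 mm above the dish's underside) (z of top_board in the frame of dish below 0.026 m and horizontal distance between top_board and dish below 0.03 m and contact force between the fingers and top_board above 1 N), for 0.05 s.
At the end, for the whole second after the job is handed in: The top board lies at rest and flat (within 0.05 rad) on the ribs inside the dish, its centre within 30 mm of the dish's centre and its length within 0.2 rad of the dish's; the other two boards are still in place in the holder; jar, brush and clothespins are within 20 mm of where they were (horizontal distance between top_board and dish below 0.03 m and z of top_board in the frame of dish between 0.01 and 0.018 m and angle between top_board's own z axis and vertical below 0.05 rad and angle between the x axis of top_board and the x axis of dish, either way round below 0.2 rad and linear speed of top_board below 0.01 m/s and distance between middle_board and holder below 0.026 m and distance between bottom_board and holder below 0.015 m and distance of each of jar, brush, clothespin_a, clothespin_b from where it was at the start of the episode below 0.02 m); the robot touches nothing.
It fails at once if the pile is pressed harder than 45 N (contact force between top_board and middle_board above 45 N).
It fails at once if the top board tips over (more than 0.3 rad) or falls onto the shelf (angle between top_board's own z axis and vertical above 0.3 rad or height (world z) of top_board below 0.006 m).
It also fails if it takes over 61 s, if anything falls off the work surface, if the arm or the gripper's body presses on something with over 40 N, if the wrist force passes 120 N, or if a joint passes its speed limit or range.

## Working session

There is one attempt and no reset: what is moved stays moved. The work goes in short steps, Python scripts to look and compute and a tool call to move; the robot and the scene stay as the last step left them, time stands still between calls to the robot, and variables do not carry over. Pictures are saved under pics/ and viewed, and the job is handed in when it is done.

Besides the shell and the picture viewer there is one more tool, called after "Emit:" as name([rows], argument=value, ...), one row to a line, values as JSON. move_arm: Moves the arm, as the interface text tells. Its arguments: {"type":"object","properties":{"series":{"type":"array","items":{"type":"array","items":{"type":"array","items":{"type":"number","minimum":-1,"maximum":1}}}}},"required":["series"]}

```bash
ls; mkdir -p pics
python3 - <<'E'
from station import r, viewer, spotter
import cv2, numpy as np
print(r.sense())
for n in ("side","top"):
    p,d=viewer.capture(n); cv2.imwrite(f"pics/{n}0.png",p[:,:,::-1]); np.savez(f"{n}0.npz",p=p,d=d)
    print(n,viewer.camera_params(n))
E
```

```text
pics
{'time_s': 0.0, 'joints': array([ 8.46602047e+01,  2.20905512e+01,  3.79375074e-01, -2.99620047e-02,
       -6.84122982e+01, -1.48195860e+01]), 'joint_velocities': array([-0.00270866,  0.01315867, -0.06493031,  0.01988109, -0.03224225,
       -0.08772187]), 'effort': array([-7.75212866e-04, -3.90666282e+01,  1.87402028e+01,  4.21972767e+00,
        1.09022402e-02, -1.94637232e-04]), 'tcp_pos': array([0.21518087, 0.58629849, 0.29115638]), 'ee_rot': array([[-6.84691831e-04, -3.44813131e-01, -9.38671101e-01],
       [-2.10038047e-03, -9.38668755e-01,  3.44813801e-01],
       [-9.99997560e-01,  2.20765764e-03, -8.15399384e-05]]), 'wrist_force': array([-0.22065359, -0.23041862,  0.44323892]), 'moment': array([-0.04705712,  0.0055944 , -0.05424007]), 'gripper_width': 1.0015580026498994}
side {'mtx': array([[461.84074612,   0.        , 311.5275571 ],
       [  0.        , 461.84074612, 240.14296845],
       [  0.        ,   0.        ,   1.        ]]), 'dist_coeffs': array([-0.01721879,  0.        ,  0.        ,  0.        ,  0.        ]), 'pose': array([[ 0.77641003, -0.33107375,  0.53626266,  0.15420548],
       [-0.62988722, -0.43562904,  0.64301589, -0.41701886],
       [ 0.0207259 , -0.83702898, -0.54676588,  0.52193566],
       [ 0.        ,  0.        ,  0.        ,  1.        ]])}
top {'mtx': array([[439.86246583,   0.        , 313.63220308],
       [  0.        , 439.86246583, 242.25598413],
       [  0.        ,   0.        ,   1.        ]]), 'dist_coeffs': array([-0.02386091,  0.        ,  0.        ,  0.        ,  0.        ]), 'pose': array([[ 0.01050689, -0.99712643,  0.07502321,  0.52429382],
       [-0.99988342, -0.00964534,  0.01183686,  0.08353259],
       [-0.01107922, -0.07513883, -0.99711153,  0.85801492],
       [ 0.        ,  0.        ,  0.        ,  1.        ]])}
```

View pics/top0.png

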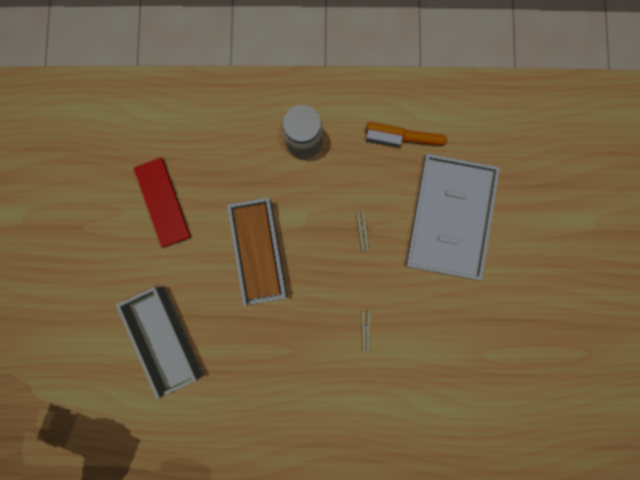

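View pics/side0.png

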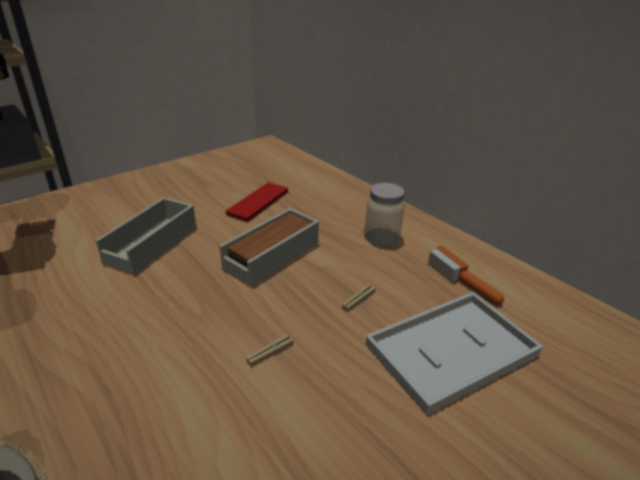

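Top picture: the two holder candidates are the empty one at (160,342) and the one with cedar boards at (257,252). The second is farther to the robot's right (columns grow towards -y) and holds the pile. The red board at (162,202) is not meant, and the dish is at (452,217). I'll measure now and confirm with a crop.

```bash
cat > h.py <<'E'
import cv2, numpy as np
from station import r, viewer, spotter
def cloud(n,d):
    c=viewer.camera_params(n); H,W=d.shape
    uv=np.stack(np.meshgrid(np.arange(W),np.arange(H)),-1).reshape(-1,1,2).astype(np.float64)
    xy=cv2.undistortPoints(uv,c['mtx'],c['dist_coeffs']).reshape(H,W,2)
    P=np.dstack([xy*d[...,None],d]); T=c['pose']
    return P@T[:3,:3].T+T[:3,3]
def proj(n,P):
    c=viewer.camera_params(n); T=np.linalg.inv(c['pose'])
    return cv2.projectPoints(np.asarray(P,float).reshape(-1,3),cv2.Rodrigues(T[:3,:3])[0],T[:3,3],c['mtx'],c['dist_coeffs'])[0].reshape(-1,2)
def rect(P):
    # min area rect in world xy (m)
    (cx,cy),(w,h),a=cv2.minAreaRect((P[:,:2]*1000).astype(np.float32))
    b=cv2.boxPoints(((cx,cy),(w,h),a)); e=[b[1]-b[0],b[2]-b[1]]; e=max(e,key=np.linalg.norm)
    yaw=np.degrees(np.arctan2(e[1],e[0])); yaw=(yaw+90)%180-90
    return np.round([cx,cy,max(w,h),min(w,h),yaw],1)
E
python3 - <<'E'
from h import *
for n in ("top","side"):
    z=np.load(n+"0.npz"); p,d=z['p'],z['d']; C=cloud(n,d)
    print(n,"table z",np.median(C[...,2][(d>0)&(abs(C[...,2])<.015)]))
    for nm in ("holder","top_board","dish","jar","brush","clothespin_a"):
        for t in spotter.trace(n,nm):
            m=t['mask']&(d>0); Q=C[m]
            if len(Q)<5: continue
            print(nm,round(t['conf'],2),np.round(t['centre']),m.sum(),"z pct",np.round(np.percentile(Q[:,2],[2,50,98])*1000,1),"rect",rect(Q))
z=np.load("top0.npz")['p']
cv2.imwrite("pics/crop0.png",cv2.resize(z[180:320,200:330,::-1],None,fx=4,fy=4,interpolation=cv2.INTER_CUBIC))
E
```

```text
top table z 0.0007091505519539743
holder 0.79 [161. 339.] 5372 z pct [ 5.1 11.5 55.8] rect [398.1 390.6 196.1 105.9  25.6]
holder 0.62 [241. 255.] 1546 z pct [ 1.5 52.  56.8] rect [572.7 205.2 201.   90.9  10. ]
top_board 0.78 [164. 204.] 2841 z pct [ 0.3 14.4 17.4] rect [667.  396.2 178.4  67.8  21.8]
top_board 0.7 [254. 251.] 3150 z pct [30.6 50.4 53.4] rect [568.2 199.7 177.4  67.9  10.5]
dish 0.63 [454. 215.] 8760 z pct [ 3.8  7.1 23.7] rect [ 642.8 -178.1  229.8  153.9   -9.9]
jar 0.94 [300. 135.] 1790 z pct [ 18.3 109.4 113.2] rect [787.1 116.1  74.   71.7 -70.8]
brush 0.96 [392. 139.] 1178 z pct [10.5 28.5 36.2] rect [795.  -83.9 157.3  37.3  86.6]
clothespin_a 0.55 [363. 230.] 206 z pct [-0.9 11.1 14.4] rect [ 6.102e+02 -4.000e-01  6.870e+01  1.410e+01  8.700e+00]
clothespin_a 0.53 [364. 327.] 239 z pct [-0.9 10.6 13.9] rect [418.1  -8.2  67.7  17.4   0.5]
side table z 0.0007667079277676181
holder 0.74 [270. 249.] 2880 z pct [ 1.2 32.6 55.1] rect [596.7 238.7 262.8 149.   10.8]
holder 0.58 [146. 236.] 4318 z pct [ 2.5 29.6 54.6] rect [398.5 379.2 190.6  82.5  26.1]
top_board 0.7 [269. 239.] 1543 z pct [42.7 50.3 52.1] rect [565.6 199.5 182.9  71.   10.4]
top_board 0.63 [256. 201.] 1155 z pct [ 2.9 14.1 16.4] rect [664.6 393.3 174.3  62.9  21.1]
dish 0.58 [448. 347.] 11985 z pct [ 3.2  7.9 23.5] rect [ 654.8 -165.3  248.8  165.1  -10.2]
jar 0.74 [386. 216.] 2165 z pct [  3.8  70.7 111.5] rect [1199.   458.4 1148.4   80.3   40.2]
brush 0.72 [458. 273.] 1491 z pct [ 0.7 21.9 35.4] rect [813.3 -70.6 189.   74.5  78.8]
clothespin_a 0.94 [268. 349.] 544 z pct [ 0.9  9.9 13.1] rect [422.4  -1.3  78.7  26.7  -0.8]
clothespin_a 0.76 [356. 297.] 371 z pct [ 0.6  9.8 12.9] rect [612.3   3.7  81.6  22.6   7.1]
```

View pics/crop0.png

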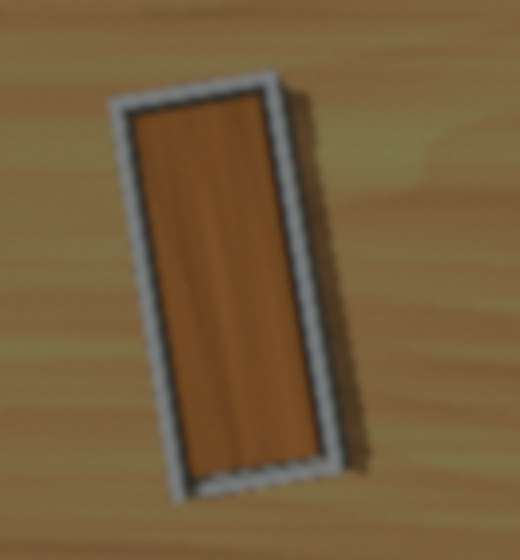

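The crop shows the cedar board in the holder, with the back wall at the top and the low lip at the bottom (nearer the robot), which fits the description. Next I'll refine the poses by fitting with known heights.

Run:
```python
from h import *
T={}
z=np.load("top0.npz"); p,d=z['p'],z['d']; hsv=cv2.cvtColor(p,cv2.COLOR_RGB2HSV)
C=cloud("top",d); c=viewer.camera_params("top")
def plane(mask,h):  # intersect pixel rays with plane z=h
    v,u=np.nonzero(mask); xy=cv2.undistortPoints(np.stack([u,v],-1).reshape(-1,1,2).astype(float),c['mtx'],c['dist_coeffs']).reshape(-1,2)
    D=np.c_[xy,np.ones(len(xy))]@c['pose'][:3,:3].T; o=c['pose'][:3,3]
    return o+D*((h-o[2])/D[:,2])[:,None]
R=np.zeros(d.shape,bool); R[180:320,205:330]=1
print("hsv board",hsv[252,257],"wall",hsv[250,235],"table",hsv[300,330],"dishrim",hsv[210,415],"dishfloor",hsv[215,430])
brd=R&(hsv[...,1]>150)&(abs(C[...,2]-.05)<.006); brd=cv2.morphologyEx(brd.astype(np.uint8),cv2.MORPH_OPEN,np.ones((3,3)))>0
print("board",rect(plane(brd,.05)),"z",np.median(C[brd][:,2]))
white=R&(hsv[...,1]<90)&(hsv[...,2]>70)&(C[...,2]>.025)
white=cv2.morphologyEx(white.astype(np.uint8),cv2.MORPH_CLOSE,np.ones((3,3)))>0
w2=white&(C[...,2]>.046); print("rim",rect(plane(w2,.054)),np.median(C[w2][:,2]))
R2=np.zeros(d.shape,bool); R2[145:290,395:510]=1
dm=R2&(hsv[...,1]<90)&(hsv[...,2]>70); print("dish rim",rect(plane(dm&(C[...,2]>.013),.022)), "all@22",rect(plane(dm,.022)),"all@0",rect(plane(dm,0)))
m=np.zeros(p.shape,np.uint8); m[white]=[0,255,0]; m[brd]=[255,0,0]; m[dm]=[0,0,255]
cv2.imwrite("pics/m.png",m)
# ribs: higher-than-floor inside dish
q=C[R2&(C[...,2]>.010)]; 
mid=np.array([.643,-.178]); q=q[np.linalg.norm(q[:,:2]-mid,axis=1)<.06]
print("ribs",len(q),rect(q),q.mean(0))
```

```text
hsv board [ 14 174 116] wall [ 50   6 123] table [ 19 125 124] dishrim [16 73 80] dishfloor [108  19 133]
board [569.  199.2 167.2  59.7  10.4] z 0.05053702766649154
rim [568.  199.6 188.3  80.3  10.4] 0.05414189615492032
dish rim [ 640.1 -172.3  222.8  147.4  -10.3] all@22 [ 640.3 -172.8  225.3  148.5  -10.1] all@0 [ 643.3 -179.5  231.2  152.4  -10.1]
ribs 258 [ 641.4 -175.8  110.5   98.9  -25.4] [ 0.64146578 -0.17352727  0.01380405]
```

View pics/m.png

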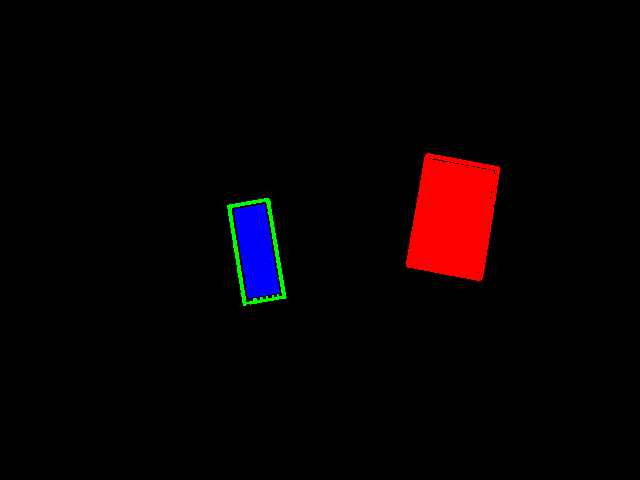

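Emit:
move_arm([
  [[0,0,0.35,0.55,-0.55,0,0],[0,0,0.35,0.55,-0.55,0,0],[0,0,0.35,0.55,-0.55,0,0],[0,0,0.35,0.55,-0.55,0,0],[0,0,0.35,0.55,-0.55,0,0],[0,0,0.35,0.55,-0.55,0,0],[0,0,0.35,0.55,-0.55,0,0],[0,0,0.35,0.55,-0.55,0,0],[0,0,0.35,0.55,-0.55,0,0],[0,0,0.35,0.55,-0.55,0,0],[0,0,0,0,0,0,0],[0,0,0,0,0,0,0]],
])

```text
time_s: 2.2
tcp_pos: [0.5536, 0.2462, 0.293]
ee_rot: [[0.002, 0.155, -0.988], [0.003, -0.988, -0.155], [-1.0, -0.003, -0.002]]
wrist_force: [0.3, -1.0, -0.5]
gripper_width: 0.005
```

```bash
cat > st.py <<'E'
from h import *
import sys
s=r.sense(); R=s['ee_rot']
print("t",round(s['time_s'],2),"tcp mm",np.round(s['tcp_pos']*1000,1),"yaw y",round(np.degrees(np.arctan2(R[1,1],R[0,1])),2),"xaxis",np.round(R[:,0],4),"F",np.round(s['wrist_force'],2),"w",round(s['gripper_width'],3),"j",np.round(s['joints'],0))
def go(x,y,yaw,z=None):
    p=s['tcp_pos']*1000; print("shift units to goal",np.round([(x-p[0])/60,(y-p[1])/60]+([(z-p[2])/60] if z is not None else []),3),"turn units",round((yaw-np.degrees(np.arctan2(R[1,1],R[0,1])))/8,3), "level turn xy units",np.round(np.degrees(np.cross(R[:,0],[0,0,-1]))/8,3))
if len(sys.argv)>1: go(*map(float,sys.argv[1:]))
E
python3 st.py 592.6 204 -79.6 150
```

```text
t 2.2 tcp mm [553.6 246.2 293. ] yaw y -81.07 xaxis [ 0.0019  0.0032 -1.    ] F [ 0.3  -1.02 -0.5 ] w 0.005 j [ 39.  20.  -2.  -0. -67.  60.]
shift units to goal [ 0.649 -0.703 -2.384] turn units 0.184 level turn xy units [-0.023  0.014  0.   ]
```

Emit:
move_arm([
  [[0,0,0.1,0.35,-0.35,-0.4,0],[0,0,0.1,0.35,-0.35,-0.5,0],[0,0,0,0,0,-0.5,0],[0,0,0,0,0,-0.5,0],[0,0,0,0,0,-0.5,0],[0,0,0,0,0,0,0]],
])

```text
time_s: 2.95
tcp_pos: [0.5927, 0.2103, 0.1475]
ee_rot: [[0.005, 0.194, -0.981], [0.006, -0.981, -0.194], [-1.0, -0.005, -0.006]]
wrist_force: [-0.7, 0.0, 0.2]
gripper_width: 0.001
```

```bash
python3 st.py 592.6 204 -79.6 125
python3 - <<'E'
from h import *
def fr(c,yaw,P):
    a=np.radians(yaw); P=np.asarray(P,float); return np.c_[c[0]+P[:,0]*np.cos(a)-P[:,1]*np.sin(a),c[1]+P[:,0]*np.sin(a)+P[:,1]*np.cos(a),P[:,2]]
def bx(l,w,z): return [[-l,-w,z],[l,-w,z],[l,w,z],[-l,w,z]]
out=[]
for n in("top","side"):
    p=np.load(n+"0.npz")['p'][:,:,::-1].copy(); p=cv2.resize(p,None,fx=4,fy=4)
    for c,yaw,B in(((.568,.1995),10.4,bx(.0945,.0395,.054)),((.568,.1995),10.4,bx(.085,.03,.05)),((.640,-.173),-10.1,bx(.111,.072,.022)),((.640,-.173),-10.1,bx(.05,.02,.014))):
        q=proj(n,fr(c,yaw,B)); cv2.polylines(p,[np.int32(q*4+1.5)],True,(0,255,0),1)
    a=(slice(580,1240),slice(880,1160)) if n=="top" else (slice(840,1140),slice(860,1300))
    b=(slice(580,1150),slice(1600,2020)) if n=="top" else (slice(1150,1660),slice(1440,2180))
    out+=[p[a],p[b]]
    cv2.imwrite(f"pics/ovA_{n}.png",p[a]); cv2.imwrite(f"pics/ovB_{n}.png",p[b])
def pad(i):
    o=np.zeros((600,800,3),np.uint8); s=min(300/i.shape[0],400/i.shape[1]); return cv2.copyMakeBorder(cv2.resize(i,None,fx=s,fy=s),0,300-int(round(i.shape[0]*s)),0,400-int(round(i.shape[1]*s)),0)
P=[pad(i) for i in out]; cv2.imwrite("pics/ov.png",np.vstack([np.hstack(P[:2]),np.hstack(P[2:])]))
E
```

```text
t 2.95 tcp mm [592.7 210.3 147.5] yaw y -78.84 xaxis [ 0.0053  0.0063 -1.    ] F [-0.69  0.01  0.18] w 0.001 j [ 34.  30.  -9.  -0. -50.  67.]
shift units to goal [-0.002 -0.105 -0.376] turn units -0.095 level turn xy units [-0.045  0.038  0.   ]
```

View pics/ov.png

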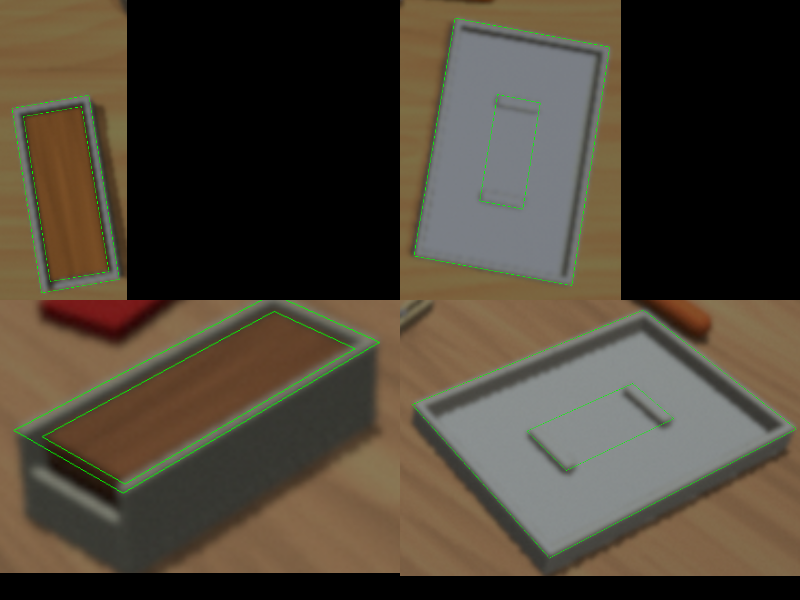

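The overlays match in both cameras: the holder, board, dish rim and ribs all sit on their green outlines. Now I'll lower the closed fingers gently onto the board.

Emit:
move_arm([
  [[-0.05,0.04,-0.1,0,-0.1,-0.2,0],[0,0,0,0,0,-0.15,0],[0,0,0,0,0,-0.02,0],[0,0,0,0,0,0,0]],
])

```text
time_s: 3.45
tcp_pos: [0.5939, 0.2062, 0.128]
ee_rot: [[0.006, 0.182, -0.983], [0.002, -0.983, -0.182], [-1.0, -0.001, -0.006]]
wrist_force: [-1.0, -0.4, -0.3]
gripper_width: 0.006
```

```bash
python3 st.py 592.6 204 -79.6 120
```

```text
t 3.45 tcp mm [593.9 206.2 128. ] yaw y -79.54 xaxis [ 0.0056  0.002  -1.    ] F [-1.   -0.41 -0.27] w 0.006 j [ 34.  31. -11.   0. -48.  66.]
shift units to goal [-0.022 -0.037 -0.134] turn units -0.007 level turn xy units [-0.014  0.04   0.   ]
```

Emit:
move_arm([
  [[-0.02,0.05,0,-0.02,-0.03,-0.03,0],[0,0.02,0,0,0,-0.03,0],[0,0,0,0,0,-0.03,0],[0,0,0,0,0,-0.03,0]],
])

```text
time_s: 3.95
tcp_pos: [0.5932, 0.2044, 0.1216]
ee_rot: [[-0.003, 0.181, -0.983], [0.0, -0.983, -0.181], [-1.0, -0.001, 0.003]]
wrist_force: [0.5, 0.1, 0.4]
gripper_width: 0.007
```

```bash
python3 st.py 592.6 204 -79.6 120
```

```text
t 3.95 tcp mm [593.2 204.4 121.6] yaw y -79.56 xaxis [-2.8e-03  2.0e-04 -1.0e+00] F [0.5  0.12 0.35] w 0.007 j [ 34.  32. -11.  -0. -48.  67.]
shift units to goal [-0.011 -0.007 -0.026] turn units -0.006 level turn xy units [-0.001 -0.02  -0.   ]
```

Emit:
move_arm([
  [[0,0,0,0,0,-0.02,0],[0,0,0,0,0,-0.02,0]],
])

```text
time_s: 4.2
tcp_pos: [0.5933, 0.2044, 0.1202]
ee_rot: [[-0.003, 0.182, -0.983], [-0.0, -0.983, -0.182], [-1.0, -0.0, 0.003]]
wrist_force: [-3.8, 0.8, 10.4]
gripper_width: 0.004
```

Emit:
move_arm([
  [[0,0,0,0,0,-0.02,0]],
])

```text
time_s: 4.32
tcp_pos: [0.5932, 0.2045, 0.1202]
ee_rot: [[-0.003, 0.182, -0.983], [-0.001, -0.983, -0.182], [-1.0, 0.0, 0.003]]
wrist_force: [-1.9, -0.2, 6.0]
gripper_width: 0.006
```

Emit:
move_arm([
  [[0,0,0,0,0,-0.02,0]],
])

```text
time_s: 4.45
tcp_pos: [0.5932, 0.2045, 0.1202]
ee_rot: [[-0.002, 0.183, -0.983], [-0.001, -0.983, -0.183], [-1.0, 0.0, 0.002]]
wrist_force: [-1.4, -1.3, 6.1]
gripper_width: 0.008
```

Emit:
move_arm([
  [[0,0,0,-0.05,-0.01,-0.03,0],[0,0,0,-0.1,-0.018,-0.03,0],[0,0,0,-0.1,-0.018,-0.03,0]],
])

```text
time_s: 4.82
tcp_pos: [0.5839, 0.2042, 0.1202]
ee_rot: [[0.015, 0.186, -0.982], [0.006, -0.983, -0.186], [-1.0, -0.003, -0.016]]
wrist_force: [3.1, 0.1, 5.6]
gripper_width: 0.009
```

```bash
python3 st.py 592.6 204 -79.6 120;  cat > look.py <<'E'
from h import *
import sys
t=sys.argv[1]
for n in("top","side"):
    p,d=viewer.capture(n); np.savez(f"{n}_{t}.npz",p=p,d=d); cv2.imwrite(f"pics/{n}_{t}.png",p[:,:,::-1])
E
python3 look.py 1
```

```text
t 4.83 tcp mm [583.9 204.2 120.2] yaw y -79.28 xaxis [ 0.015   0.0058 -0.9999] F [3.06 0.05 5.58] w 0.009 j [ 34.  31. -13.   0. -46.  66.]
shift units to goal [ 0.146 -0.003 -0.003] turn units -0.04 level turn xy units [-0.042  0.108  0.   ]
```

View pics/side_1.png

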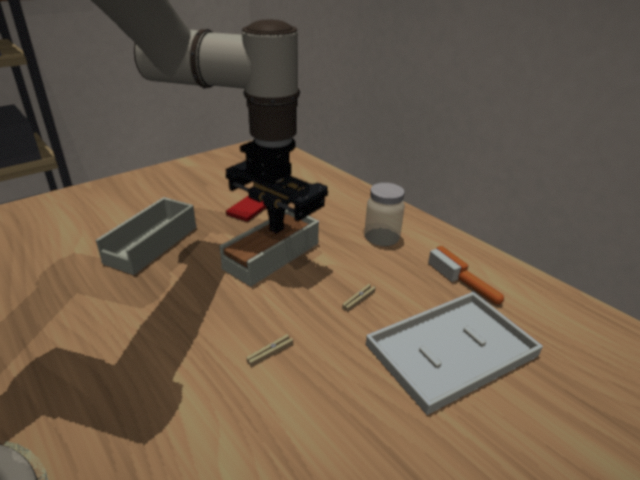

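Side view: the closed fingers are on the board at about (277,232), and the holder and other things haven't moved. I'll check whether the board's front edge came along.

Run:
```python
from h import *
a=np.load("side0.npz")['p'];b=np.load("side_1.npz")['p']
c=[cv2.resize(i[205:290,210:330,::-1],None,fx=3.3,fy=3.3,interpolation=cv2.INTER_CUBIC) for i in(a,b)]
cv2.imwrite("pics/cmp1.png",np.hstack(c))
```

```text
(no output)
```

View pics/cmp1.png

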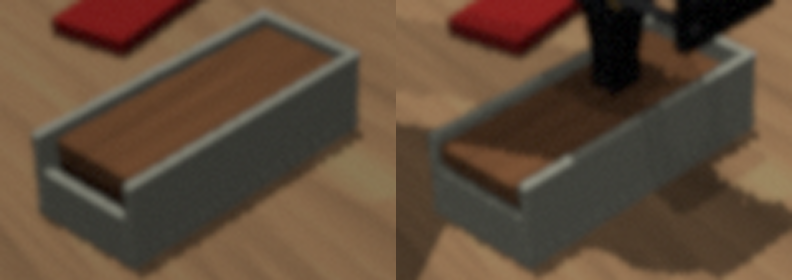

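The board's front edge moved out with the finger, by about 9 mm. I'll carry on sliding.

Emit:
move_arm([
  [[-0.02,0.06,-0.02,-0.1,-0.025,-0.03,0],[0,0.04,0,-0.1,-0.025,-0.03,0],[0,0.03,0,-0.1,-0.022,-0.03,0],[0,0.03,0,-0.1,-0.022,-0.03,0]],
])

```text
time_s: 5.42
tcp_pos: [0.5667, 0.2023, 0.1202]
ee_rot: [[0.015, 0.188, -0.982], [0.013, -0.982, -0.188], [-1.0, -0.01, -0.017]]
wrist_force: [2.3, -1.3, 4.7]
gripper_width: 0.009
```

```bash
python3 st.py 526.2 191.8 -79.6 120
```

```text
t 5.42 tcp mm [566.7 202.3 120.2] yaw y -79.17 xaxis [ 0.0147  0.0129 -0.9998] F [ 2.32 -1.32  4.66] w 0.009 j [ 35.  29. -15.  -0. -44.  66.]
shift units to goal [-0.676 -0.176 -0.004] turn units -0.053 level turn xy units [-0.092  0.105  0.   ]
```

Emit:
move_arm([
  [[-0.06,0.07,-0.04,-0.12,-0.045,-0.04,0],[-0.03,0.05,-0.01,-0.12,-0.04,-0.04,0],[-0.02,0.04,0,-0.12,-0.035,-0.04,0],[-0.02,0.04,0,-0.12,-0.03,-0.04,0]],
])

```text
time_s: 5.92
tcp_pos: [0.5481, 0.199, 0.1202]
ee_rot: [[0.018, 0.187, -0.982], [0.009, -0.982, -0.187], [-1.0, -0.005, -0.019]]
wrist_force: [3.8, 0.3, 7.4]
gripper_width: 0.003
```

```bash
python3 st.py 526.2 191.8 -79.6 120
```

```text
t 5.92 tcp mm [548.1 199.  120.2] yaw y -79.22 xaxis [ 0.0176  0.0088 -0.9998] F [3.76 0.3  7.4 ] w 0.003 j [ 36.  28. -18.   0. -43.  65.]
shift units to goal [-0.364 -0.12  -0.003] turn units -0.048 level turn xy units [-0.063  0.126  0.   ]
```

Emit:
move_arm([
  [[-0.06,0.09,-0.04,-0.12,-0.045,-0.04,0],[-0.03,0.06,-0.01,-0.12,-0.04,-0.04,0],[-0.02,0.05,0,-0.12,-0.035,-0.04,0],[-0.02,0.04,0,-0.12,-0.03,-0.04,0]],
])

```text
time_s: 6.42
tcp_pos: [0.5295, 0.196, 0.1202]
ee_rot: [[0.015, 0.187, -0.982], [0.005, -0.982, -0.187], [-1.0, -0.003, -0.016]]
wrist_force: [3.8, -0.5, 8.0]
gripper_width: 0.003
```

```bash
python3 st.py 526.2 191.8 -79.6 120; python3 look.py 2;  python3 - <<'E'
from h import *
b=np.load("side_2.npz")['p']; t=np.load("top_2.npz")['p']
c=[cv2.resize(b[205:290,210:330,::-1],(400,283)),cv2.resize(t[180:340,200:330,::-1],(230,283))]
cv2.imwrite("pics/cmp2.png",np.hstack(c))
E
```

```text
t 6.42 tcp mm [529.5 196.  120.2] yaw y -79.24 xaxis [ 0.0148  0.0055 -0.9999] F [ 3.8  -0.51  8.05] w 0.003 j [ 37.  26. -21.   0. -42.  64.]
shift units to goal [-0.055 -0.07  -0.003] turn units -0.045 level turn xy units [-0.039  0.106  0.   ]
```

View pics/cmp2.png

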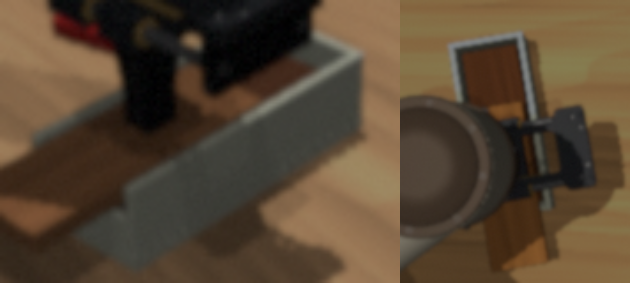

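The board is out by about 64 mm, level and straight. I'll lift off vertically, then measure.

Emit:
move_arm([
  [[0,0,0,0,0,0.05,0],[0,0.1,0,0,0,0.3,0],[-0.04,0,-0.04,0,0,0.5,0],[0,0,0,0.8,0.15,0.7,0.2],[0,0,0,0.8,0.15,0.5,0.9],[0,0,0,0.8,0.15,0,0.9],[0,0,0,0,0,0,0.9]],
])

```text
time_s: 7.4
tcp_pos: [0.6701, 0.2208, 0.2416]
ee_rot: [[-0.015, 0.18, -0.984], [-0.007, -0.984, -0.18], [-1.0, 0.004, 0.016]]
wrist_force: [-1.4, 0.4, -0.7]
gripper_width: 0.371
```

```bash
python3 look.py 3
python3 - <<'E'
from h import *
z=np.load("side_3.npz"); p,d=z['p'],z['d']; hsv=cv2.cvtColor(p,cv2.COLOR_RGB2HSV); 
for n in("side","top"):
    z=np.load(n+"_3.npz"); p,d=z['p'],z['d']; hsv=cv2.cvtColor(p,cv2.COLOR_RGB2HSV); C=cloud(n,d)
    for t in spotter.trace(n,"top_board"):
        m=t['mask']&(abs(C[...,2]-.05)<.004); Q=C[m]
        if len(Q)>5: 
            pl=np.linalg.lstsq(np.c_[Q[:,:2]-Q[:,:2].mean(0),np.ones(len(Q))],Q[:,2],rcond=None)[0]
            print(n,round(t['conf'],2),np.round(t['centre']),m.sum(),rect(Q),"slope,z",np.round(pl,4))
b=np.load("side_3.npz")['p']; t=np.load("top_3.npz")['p']
cv2.imwrite("pics/c3.png",np.hstack([cv2.resize(b[190:320,180:350,::-1],(392,300)),cv2.resize(t[180:340,200:330,::-1],(244,300))]))
E
python3 st.py
```

```text
side 0.78 [241. 253.] 1765 [504.1 190.3 169.   61.    9.9] slope,z [0.0027 0.0075 0.0502]
top 0.56 [260. 285.] 2979 [505.1 191.4 169.6  60.3  10.5] slope,z [ 0.0004 -0.      0.0505]
t 7.6 tcp mm [667.4 220.6 244. ] yaw y -79.53 xaxis [-0.0143 -0.0065 -0.9999] F [ 0.14 -1.01  0.03] w 0.556 j [ 31.  32.  10.  -0. -69.  69.]
```

View pics/c3.png

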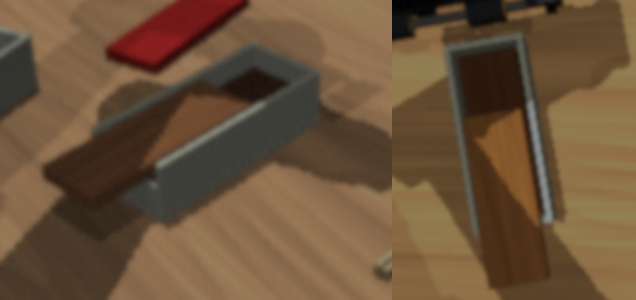

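The board is centred at about (505,191) mm with yaw 10.4°, 64 mm out and level. I'll go to the grip point just in front of the walls.

Emit:
move_arm([
  [[0.04,-0.1,0,-0.7,-0.13,0,0.9],[0,0,0,-0.7,-0.13,0,0.9],[0,0,0,-0.7,-0.13,-0.2,0.9],[0,0,0,-0.7,-0.13,-0.4,0.9],[0,0,0,-0.6,-0.1,-0.4,0.9],[0,0,0,0,0,-0.3,0.9],[0,0,0,0,0,0,0.9],[0,0,0,0,0,0,0.9]],
])

```text
time_s: 8.6
tcp_pos: [0.4485, 0.1787, 0.1668]
ee_rot: [[0.001, 0.186, -0.982], [0.001, -0.982, -0.186], [-1.0, -0.001, -0.001]]
wrist_force: [-1.0, 0.1, 0.5]
gripper_width: 0.897
```

```bash
python3 st.py 460.7 182.8 -79.6 104
```

```text
t 8.6 tcp mm [448.5 178.7 166.8] yaw y -79.26 xaxis [ 0.0011  0.001  -1.    ] F [-0.95  0.09  0.51] w 0.897 j [ 41.  16. -29.  -0. -45.  60.]
shift units to goal [ 0.204  0.069 -1.046] turn units -0.042 level turn xy units [-0.007  0.008  0.   ]
```

Emit:
move_arm([
  [[0,0,-0.04,0.2,0.07,0,0.9],[0,0,0,0,0,-0.2,0.9],[0,0,0,0,0,-0.3,0.9],[0,0,0,0,0,-0.3,0.9],[0,0,0,0,0,-0.15,0.9],[0,0,0,0,0,0,0.9]],
])

```text
time_s: 9.35
tcp_pos: [0.4637, 0.1839, 0.1077]
ee_rot: [[0.004, 0.178, -0.984], [0.003, -0.984, -0.178], [-1.0, -0.002, -0.004]]
wrist_force: [-0.5, 0.0, 0.2]
gripper_width: 0.901
```

```bash
python3 st.py 460.7 182.8 -79.6 104
```

```text
t 9.35 tcp mm [463.7 183.9 107.7] yaw y -79.72 xaxis [ 0.0038  0.0031 -1.    ] F [-0.52  0.02  0.25] w 0.901 j [ 40.  23. -30.   0. -37.  60.]
shift units to goal [-0.051 -0.018 -0.061] turn units 0.015 level turn xy units [-0.022  0.027  0.   ]
```

Emit:
move_arm([
  [[-0.02,0.03,0,-0.06,-0.02,-0.06,0.9],[0,0,0,0,0,-0.01,0.9],[0,0,0,0,0,0,0.6],[0,0,0,0,0,0,0.5],[0,0,0,0,0,0,0.5],[0,0,0,0,0,0,0.5],[0,0,0,0,0,0,0.5]],
])

```text
time_s: 10.22
tcp_pos: [0.4607, 0.1832, 0.1048]
ee_rot: [[0.002, 0.179, -0.984], [0.002, -0.984, -0.179], [-1.0, -0.002, -0.003]]
wrist_force: [0.7, -0.3, 0.3]
gripper_width: 0.687
```

```bash
python3 st.py 460.7 182.8 -79.6 104; python3 look.py 4
python3 - <<'E'
from h import *
b=np.load("side_4.npz")['p']; t=np.load("top_4.npz")['p']
cv2.imwrite("pics/c4.png",np.hstack([cv2.resize(b[150:320,150:350,::-1],(453,385)),cv2.resize(t[180:340,200:330,::-1],(313,385))]))
E
```

```text
t 10.22 tcp mm [460.7 183.2 104.8] yaw y -79.71 xaxis [ 0.0023  0.0024 -1.    ] F [ 0.68 -0.26  0.32] w 0.687 j [ 40.  23. -31.  -0. -36.  60.]
shift units to goal [ 0.    -0.007 -0.014] turn units 0.014 level turn xy units [-0.017  0.016  0.   ]
```

View pics/c4.png

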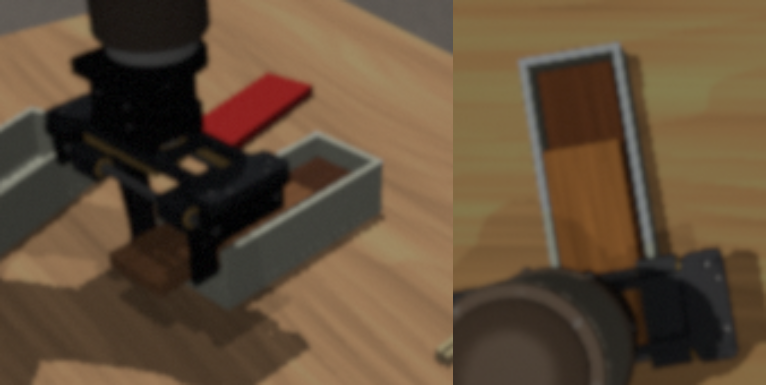

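The jaws stopped at 0.687 × 87 = 59.8 mm, the board's width, so it's gripped. I'll lift slowly.

Emit:
move_arm([
  [[0,0,0,0,0,0.05,0.5],[0,0,0,0,0,0.1,0.5],[0,0,0,0,0,0.15,0.5],[0,0,0,0,0,0.2,0.5],[0,0,0,0,0,0.2,0.5],[0,0,0,0,0,0.2,0.5],[0,0,0,0,0,0.1,0.5],[0,0,0,0,0,0,0.5]],
])

```text
time_s: 11.32
tcp_pos: [0.4609, 0.1834, 0.1703]
ee_rot: [[0.004, 0.179, -0.984], [0.004, -0.984, -0.179], [-1.0, -0.003, -0.005]]
wrist_force: [-0.2, -0.5, -0.7]
gripper_width: 0.685
```

```bash
python3 st.py 460.7 182.8 -79.6 104; python3 look.py 5
cat > bd.py <<'E'
from h import *
import sys
T=sys.argv[1]; zt=float(sys.argv[2])
for n in("side","top"):
    z=np.load(f"{n}_{T}.npz"); p,d=z['p'],z['d']; C=cloud(n,d)
    for t in spotter.trace(n,"top_board"):
        m=t['mask']&(abs(C[...,2]-zt)<.015); m=cv2.erode(m.astype(np.uint8),np.ones((3,3)))>0; Q=C[m]
        if len(Q)>30:
            for _ in range(3):
                A=np.c_[Q[:,:2]-Q[:,:2].mean(0),np.ones(len(Q))]; pl=np.linalg.lstsq(A,Q[:,2],rcond=None)[0]; Q=Q[abs(A@pl-Q[:,2])<.004]
            print(n,round(t['conf'],2),np.round(t['centre']),len(Q),rect(Q),"slope rad, z",np.round(pl,4))
E
python3 bd.py 5 .095
python3 - <<'E'
from h import *
b=np.load("side_5.npz")['p']; t=np.load("top_5.npz")['p']
cv2.imwrite("pics/c5.png",np.hstack([cv2.resize(b[150:320,150:350,::-1],(453,385)),cv2.resize(t[180:340,200:330,::-1],(313,385))]))
E
```

```text
t 11.32 tcp mm [460.9 183.4 170.3] yaw y -79.71 xaxis [ 0.0042  0.004  -1.    ] F [-0.18 -0.46 -0.67] w 0.685 j [ 40.  17. -27.  -0. -46.  60.]
shift units to goal [-0.003 -0.01  -1.105] turn units 0.013 level turn xy units [-0.029  0.03   0.   ]
side 0.62 [224. 226.] 32 [493.  161.3 156.9  48.1  -8. ] slope rad, z [0.     0.0112 0.1068]
```

View pics/c5.png

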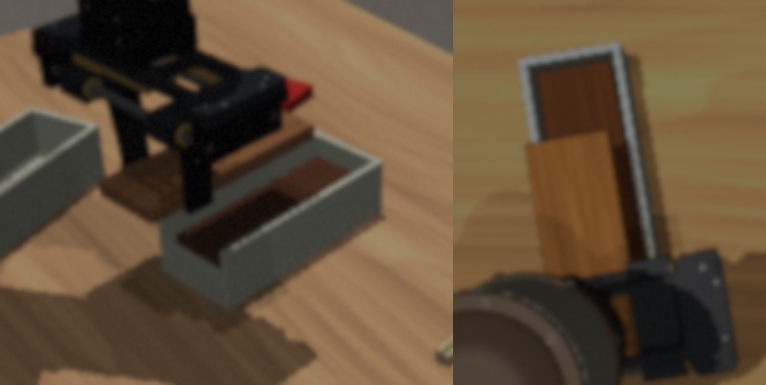

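```bash
python3 bd.py 5 .116
```

```text
side 0.62 [224. 226.] 857 [503.  188.8 166.   58.8  10.3] slope rad, z [-0.0016  0.0361  0.1148]
top 0.9 [253. 265.] 1861 [510.8 191.8 154.1  57.3  10.5] slope rad, z [0.001  0.0042 0.1162]
```

The board is held level (slope under 0.01 rad along its length). Next I'll carry it to above the dish.

Emit:
move_arm([
  [[-0.03,0.03,0,0,0,0.2,0.5],[0,0,-0.06,0.05,-0.15,0.2,0.5],[0,0,-0.12,0.1,-0.3,0.1,0.5],[0,0,-0.18,0.15,-0.4,0,0.5],[0,0,-0.18,0.15,-0.4,0,0.5],[0,0,-0.18,0.15,-0.4,0,0.5],[0,0,-0.18,0.15,-0.4,0,0.5],[0,0,-0.18,0.15,-0.4,0,0.5],[0,0,-0.18,0.15,-0.4,0,0.5],[0,0,-0.18,0.15,-0.4,0,0.5],[0,0,-0.18,0.15,-0.4,0,0.5],[0,0,-0.18,0.15,-0.4,0,0.5],[0,0,-0.18,0.15,-0.4,0,0.5],[0,0,-0.18,0.15,-0.4,0,0.5],[0,0,-0.1,0.1,-0.3,0,0.5],[0,0,-0.06,0.08,-0.2,0,0.5],[0,0,0,0.04,-0.1,0,0.5],[0,0,0,0,0,0,0.5]],
])

```text
time_s: 13.88
tcp_pos: [0.587, -0.1616, 0.2147]
ee_rot: [[0.012, -0.16, -0.987], [-0.0, -0.987, 0.16], [-1.0, -0.001, -0.012]]
wrist_force: [-0.3, 0.5, -1.2]
gripper_width: 0.685
```

```bash
python3 st.py 596.2 -165.2 -100.2 120
```

```text
t 13.88 tcp mm [ 587.  -161.6  214.7] yaw y -99.2 xaxis [ 1.180e-02 -4.000e-04 -9.999e-01] F [-0.27  0.5  -1.17] w 0.685 j [ -0.  24.  -9.   0. -57.  81.]
shift units to goal [ 0.154 -0.06  -1.578] turn units -0.125 level turn xy units [0.003 0.085 0.   ]
```

Emit:
move_arm([
  [[0,0.08,-0.12,0.15,-0.06,0,0.5],[0,0,0,0,0,-0.2,0.5],[0,0,0,0,0,-0.3,0.5],[0,0,0,0,0,-0.3,0.5],[0,0,0,0,0,-0.3,0.5],[0,0,0,0,0,-0.1,0.5],[0,0,0,0,0,0,0.5],[0,0,0,0,0,0,0.5]],
])

```text
time_s: 14.88
tcp_pos: [0.596, -0.1622, 0.1374]
ee_rot: [[-0.004, -0.174, -0.985], [0.0, -0.985, 0.174], [-1.0, 0.0, 0.004]]
wrist_force: [-0.5, -0.2, -0.3]
gripper_width: 0.682
```

```bash
python3 st.py 596.2 -165.2 -100.2 120; python3 look.py 6; python3 bd.py 6 .083
python3 - <<'E'
from h import *
b=np.load("side_6.npz")['p']; t=np.load("top_6.npz")['p']
cv2.imwrite("pics/c6.png",np.hstack([cv2.resize(b[200:440,300:560,::-1],(433,400)),cv2.resize(t[130:310,370:530,::-1],(356,400))]))
E
```

```text
t 14.88 tcp mm [ 596.  -162.2  137.4] yaw y -100.0 xaxis [-3.5e-03  4.0e-04 -1.0e+00] F [-0.53 -0.2  -0.3 ] w 0.682 j [ -0.  30. -11.  -0. -49.  80.]
shift units to goal [ 0.003 -0.05  -0.29 ] turn units -0.025 level turn xy units [-0.003 -0.025 -0.   ]
side 0.84 [426. 326.] 1106 [ 589.2 -162.    67.2   58.6  -10.5] slope rad, z [ 0.008  -0.0275  0.0834]
top 0.82 [461. 171.] 350 [ 639.5 -169.9  167.5   55.8   -8.7] slope rad, z [-0.0062 -0.0028  0.0828]
```

View pics/c6.png

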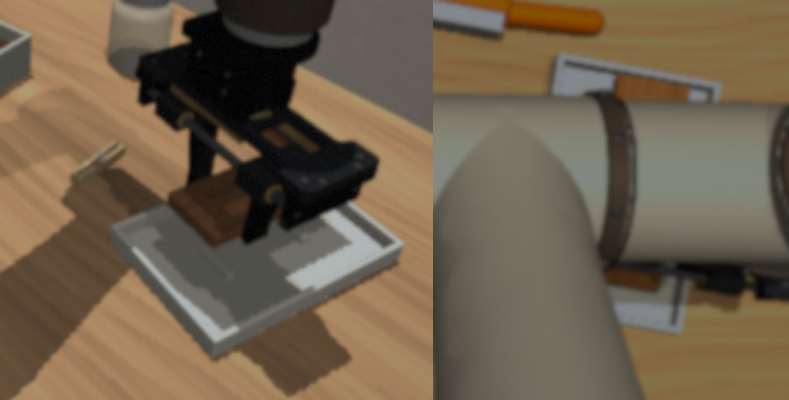

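The board is above the dish at (639.5,-169.9), level and aligned. I'll lower it.

Emit:
move_arm([
  [[0,-0.02,-0.02,0,-0.05,-0.1,0.5],[0,0,0,0,0,-0.2,0.5],[0,0,0,0,0,-0.2,0.5],[0,0,0,0,0,-0.15,0.5],[0,0,0,0,0,-0.1,0.5],[0,0,0,0,0,0,0.5],[0,0,0,0,0,0,0.5]],
])

```text
time_s: 15.95
tcp_pos: [0.5957, -0.1656, 0.089]
ee_rot: [[-0.001, -0.177, -0.984], [0.001, -0.984, 0.177], [-1.0, -0.0, 0.001]]
wrist_force: [0.1, -0.0, -0.5]
gripper_width: 0.685
```

```bash
python3 st.py 596.2 -165.2 -100.2 82.8
```

```text
t 15.95 tcp mm [ 595.7 -165.6   89. ] yaw y -100.19 xaxis [-9.e-04  5.e-04 -1.e+00] F [ 0.09 -0.04 -0.47] w 0.685 j [ -1.  33. -14.  -0. -43.  80.]
shift units to goal [ 0.009  0.007 -0.103] turn units -0.001 level turn xy units [-0.004 -0.007 -0.   ]
```

Emit:
move_arm([
  [[0,0,0,0,0,-0.04,0.5],[0,0,0,0,0,-0.03,0.5],[0,0,0,0,0,-0.02,0.5],[0,0,0,0,0,-0.01,0.5]],
])

```text
time_s: 16.45
tcp_pos: [0.5962, -0.1656, 0.0836]
ee_rot: [[0.001, -0.177, -0.984], [0.0, -0.984, 0.177], [-1.0, -0.001, -0.001]]
wrist_force: [0.1, 0.1, -0.8]
gripper_width: 0.688
```

Emit:
move_arm([
  [[0,0,0,0,0,-0.02,0.5]],
])

```text
time_s: 16.58
tcp_pos: [0.5963, -0.1657, 0.0827]
ee_rot: [[0.001, -0.177, -0.984], [0.0, -0.984, 0.177], [-1.0, -0.001, -0.001]]
wrist_force: [-2.6, 1.7, 6.9]
gripper_width: 0.685
```

```bash
python3 st.py 596.2 -165.2 -100.2 82.8
```

```text
t 16.57 tcp mm [ 596.3 -165.7   82.7] yaw y -100.18 xaxis [ 1.4e-03  3.0e-04 -1.0e+00] F [-2.59  1.66  6.93] w 0.685 j [ -1.  34. -14.  -0. -42.  80.]
shift units to goal [-0.002  0.008  0.001] turn units -0.003 level turn xy units [-0.002  0.01   0.   ]
```

Contact came at 82.7 mm, against 82.8 mm predicted. I'll settle briefly, check it is flat, then open.

Emit:
move_arm([
  [[0,0,0,0,0,-0.01,0.5],[0,0,0,0,0,0,0.5]],
])

```text
time_s: 16.82
tcp_pos: [0.5964, -0.1656, 0.0828]
ee_rot: [[0.002, -0.177, -0.984], [0.0, -0.984, 0.177], [-1.0, -0.001, -0.002]]
wrist_force: [-0.6, 0.3, -0.2]
gripper_width: 0.683
```

```bash
python3 st.py 596.2 -165.2 -100.2 82.8; python3 look.py 7; python3 bd.py 7 .028
python3 - <<'E'
from h import *
b=np.load("side_7.npz")['p']; t=np.load("top_7.npz")['p']
cv2.imwrite("pics/c7.png",np.hstack([cv2.resize(b[200:440,300:560,::-1],(433,400)),cv2.resize(t[130:310,370:530,::-1],(356,400))]))
E
```

```text
t 16.82 tcp mm [ 596.4 -165.6   82.8] yaw y -100.17 xaxis [ 2.e-03  2.e-04 -1.e+00] F [-0.64  0.33 -0.16] w 0.683 j [ -1.  34. -14.  -0. -42.  80.]
shift units to goal [-0.003  0.007 -0.   ] turn units -0.004 level turn xy units [-0.002  0.014  0.   ]
side 0.72 [426. 354.] 1064 [ 619.6 -169.   128.2   57.6   -7.6] slope rad, z [0.0183 0.0052 0.0291]
side 0.65 [257. 201.] 382 [662.8 391.3 161.3  51.6  22. ] slope rad, z [ 0.0012 -0.003   0.0146]
top 0.89 [452. 180.] 445 [ 640.1 -173.2  166.6   56.7   -9.7] slope rad, z [ 0.0016 -0.0048  0.0287]
top 0.57 [161. 204.] 509 [664.8 392.1 164.4  55.2  20.8] slope rad, z [ 0.0009 -0.      0.015 ]
top 0.3 [260. 252.] 2627 [568.4 199.1 167.   59.    9.9] slope rad, z [ 0.0001 -0.0004  0.0365]
```

View pics/c7.png

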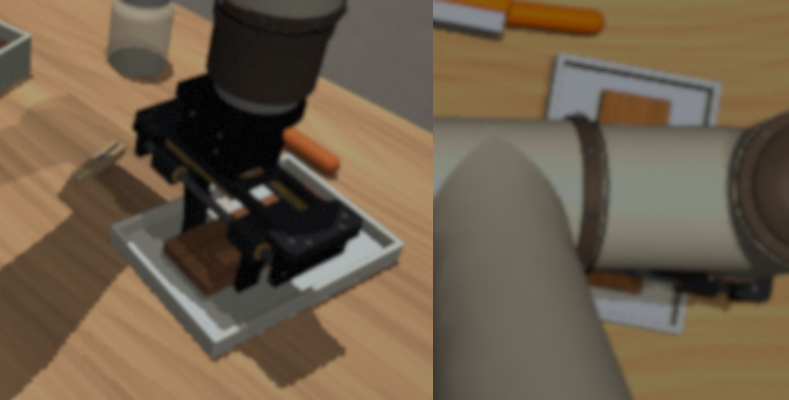

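The board is down flat at (640,-173), top at 28.7 mm and slope about 0.002 rad along its length. Releasing and retreating straight up.

Emit:
move_arm([
  [[0,0,0,0,0,0,0.78],[0,0,0,0,0,0,0.85],[0,0,0,0,0,0,0.85],[0,0,0,0,0,0,0.85],[0,0,0,0,0,0.1,0.85],[0,0,0,0,0,0.3,0.85],[0,0,0,0,0,0.5,0.85],[0,0,0,0,0,0.7,0.85],[0,0,0,0,0,0.7,0.85],[0,0,0,-0.5,0.5,0.3,0.85],[0,0,0,-0.5,0.7,0,0.85],[0,0,0,-0.5,0.7,0,0.85],[0,0,0,-0.5,0.7,0,0.85],[0,0,0,0,0,0,0.85],[0,0,0,0,0,0,0.85]],
])

```text
time_s: 18.9
tcp_pos: [0.473, -0.0064, 0.248]
ee_rot: [[0.01, -0.177, -0.984], [0.002, -0.984, 0.177], [-1.0, -0.004, -0.01]]
wrist_force: [1.2, -0.2, 0.1]
gripper_width: 0.851
```

```bash
python3 st.py; python3 look.py 8; python3 bd.py 8 .030
python3 - <<'E'
from h import *
for n in("top","side"):
    z=np.load(n+"_8.npz"); d=z['d']; C=cloud(n,d)
    for nm in ("jar","brush","clothespin_a"):
        for t in spotter.trace(n,nm):
            Q=C[t['mask']&(d>0)]
            if len(Q)>5: print(n,nm,round(t['conf'],2),np.round(t['centre']),len(Q),rect(Q))
E
```

```text
t 18.9 tcp mm [473.   -6.4 248. ] yaw y -100.19 xaxis [ 0.0105  0.0017 -0.9999] F [ 1.24 -0.23  0.09] w 0.851 j [ 19.   9. -24.   0. -56.  61.]
side 0.66 [451. 343.] 3129 [ 640.  -174.4  169.1   59.   -10. ] slope rad, z [0.0054 0.0132 0.0293]
top 0.98 [452. 214.] 2581 [ 640.2 -173.   167.3   59.   -10.1] slope rad, z [-0.0009 -0.0009  0.0286]
top jar 0.94 [299. 131.] 1802 [796.1 105.7  99.7  71.1 -45. ]
top jar 0.56 [244. 255.] 1547 [572.3 204.8 199.2  88.9  10.7]
top brush 0.66 [392. 139.] 1256 [793.2 -83.  158.9  36.3  82.5]
top clothespin_a 0.83 [363. 229.] 304 [611.7   1.7  76.4  18.2   5. ]
top clothespin_a 0.37 [243. 250.] 1651 [567.  204.1 188.9  89.5  10.5]
side jar 0.83 [383. 214.] 2151 [1209.   447.5 1150.6  116.2   39.8]
side brush 0.86 [457. 273.] 1410 [811.2 -72.  180.5  69.9 -88.8]
side clothespin_a 0.75 [267. 352.] 554 [421.5  -5.3  78.3  23.6  -8.3]
side clothespin_a 0.71 [357. 298.] 359 [612.3   5.3  82.5  25.6   6.3]
```

View pics/side_8.png

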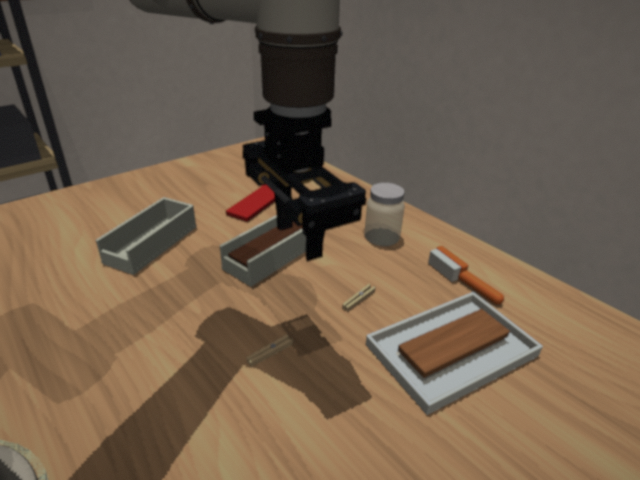

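View pics/top_8.png

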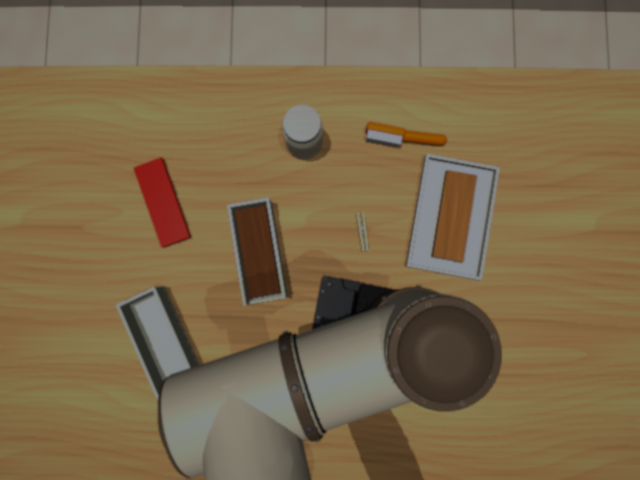

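The board lies in the dish, centred at (455,217) in the top view. The dark middle board is in place in the holder at (258,252). The jar (302,131), brush (404,135) and clothespins haven't moved. Handing in.

```bash
python3 -c "
from station import r
print(r.finish_job())"
```

```text
the job is handed in; nothing more can be done
None
```

The top cedar board is lying flat in the white dish, and I handed the job in at about 19 s of the 61 s allowed. No verdict was reported.

**What I did:** I pressed the closed fingertips on the board with readings of about 5–10 N. I slid it about 64 mm out over the lip, and it stayed level. I then gripped the part sticking out (the jaws stopped at 59.8 mm, the board's width) and lifted it about 66 mm. I carried it level to the dish, lowered it until it touched the ribs and let go.

**Last checks:**
- **Board:** its centre is within about 1 mm of the dish centre I measured. Yaw matches the dish at -10.1°, and the top face is at 28.6 mm, against 28 mm expected. The top camera gave a slope of about 0.001 rad. The side camera gave 0.013 rad, still within the 0.05 rad limit.
- **Other boards:** the middle board still fills the holder as before (measured within about 1 mm of the holder's centre). The bottom board is hidden beneath it, so I could not check it directly.
- **Jar, brush and clothespins:** they look unmoved in the pictures. In the top view the arm hid the nearer clothespin, so that one was checked only from the side.
- **Disagreements:** the jar's depth outline through the glass was unreliable in both cameras, so I judged it by its pixel position, which shifted by 4 px or less. The detector also gave two low-confidence hits on the holder, one as "jar" and one as "clothespin", which I ignored.

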